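# Open the label printer's paper tray and hold its lift plate half-way down

## Robot

A 7-joint arm with a two-finger parallel gripper is mounted at the origin on the work surface. World frame = base frame: x ahead of the robot, y to its left, z up, the work surface at z = 0. Lengths are in mm, angles in rad, forces in N, time in s.
With the tool pointing down it reaches from about 400 to 925 mm from the base axis. Payload 4.1 kg.
Tool frame: the origin (TCP) lies at the very end of the fingers, on their centre line; the grasp point (between the pads) lies behind it (ctrl.grasp_offset is the z of the grasp point in the tool frame, in mm); z points along the fingers, y is the line along which they close (so a half turn about z gives the same grasp; the last joint's range is limited). The gripper opens to 85 mm and grips with 20 to 120 N. Pads are 22 mm wide; open, the fingers measure 114 mm over their backs; the gripper's body (76 mm by 85 mm) begins 54 mm behind the grasp point. The pads swing forward as they close: fully open they stand 13 mm farther back than shut.
Start: joints at [1.221, 0.398, 0.045, 1.537, -0.019, 1.207, -0.051], TCP at [161.352, -629.69, 231.347] pointing down, gripper open.
Joint ranges: [-2.82, 2.82], [-0.49, 2.23], [-1.37, 1.46], [0, 2.46], [-1.36, 4.5], [0.23, 2], [-2.94, 2.94]. Speed limits (rad/s): [2.57, 2.57, 3.14, 3.14, 3.14, 3.14, 3.14].

## Interface

Orientations are given as a unit quaternion [x, y, z, w].
In Python, from cell import status, camera, get_calibration, ctrl gives the robot as it stands. The module is installed in compiled form; this text tells all that it offers.
- The arm moves only by the tool step_arm, never from a script. Its argument "targets" is a list of rows, each an object with "xyz": the shift along the tool's x, y, z in cm, a list of three; "turn": the turn, a rotation vector about the tool's x, y, z in degrees, a list of three; "hand": the opening, from 0 (shut) to 1 (fully open). In form: [{"xyz": [tx, ty, tz], "turn": [wx, wy, wz], "hand": hand}, ...]. A call has 1 to 5 rows; each row shifts and turns the commanded pose from where the row before left it, along the tool's axes as they then stand; what a row does not reach is not made up. A row lasts 1/8 s, in which the tool goes at most 62.5 mm and 10.7 degrees, less where a joint would pass 70% of its speed; a pose out of reach is approached as far as the arm can. A call with a gripper value outside its range is refused whole. The fingers move at their own pace and stop on an object; "force" is the grip in N (left out, the last holds). Time passes only in rows, so rows that do not move let the fingers close. It gives the time, the measured TCP pose, the force, the opening and the grip force at its end, in the units of the state.
- status.get_obs(): the state, without advancing time (a new reading comes with each control period).
- camera(name): name is "scene" or "top" or "wrist"; returns (picture, depth): 480x640x3 uint8, red, green, blue; 480x640 float32, mm along the optical axis (not along the pixel's ray), 0 where there is no reading.
- get_calibration(name): a dict with "vfov" (degrees; the focal length in pixels is half the picture's height over the tangent of half this angle, whatever the lens; pixels are square), "cx", "cy" (the principal point, pixels), "R" (3x3) and "t" (3): a world point X has camera coordinates R X + t; the wrist camera has in their place "mount" (4x4, takes a point from camera to tool coordinates, whose origin is the TCP and whose axes are the flange's). Camera axes: x right, y down, z forward; pixel columns grow to the right and rows downward; lengths in mm; the calibration is good to about 2 mm. A picture is of the moment at which its call begins: read the wrist's pose just before it. get_calibration takes no time and is no camera call.
- ctrl.hand_in(): hands the job in; it is judged then, once.
The state is a dict: "clock": time; "q": joint angles; "qd": joint speeds; "effort": joint torques, N m; "ee_pos": TCP position; "tool_rot": TCP orientation; "force": force on the tool from outside, world axes, zero at the start; "wrist_torque": the same for the moment, N m; "opening": finger opening in mm; "grip_force": force on a finger pad.
Only numpy, scipy, OpenCV 4.12 (cv2) and the standard library are available. Lean on these libraries where they do the work, as an engineer would, in place of code of your own. Each camera call takes 0.05 s, during which the arm holds its last target. There are 200 camera calls.

## Task

Get the small label printer ready for a colleague to load card: pull its paper tray out to the stop and leave it out, then press the sprung steel lift plate in the tray about 15 mm down, half of its 30 mm travel, and keep it there without ever bottoming it. Finish while still holding the plate down at that depth. Leave the nib cabinet's drawers shut and the pens and boxes where they are.

Things in the scene. Friction and masses are not known exactly. Their poses are not given: they have to be found in the camera images.
- printer_front (a point): Label printer: grey plastic box fixed to the table, 240 mm deep (x), 200 wide (y), 120 high, a small pale glassy display, three flat keys and a thin slot in its top. It stands left or right, beside the nib cabinet, turned up to 0.35 rad. This point: middle of the housing's lower front edge, on the table. Its -x side is the front, where the paper tray slides straight out along the printer's -x.
- tray (a joint): Paper tray of the printer: metres pulled out, 0 = shut, 0.13 = out against its stop. Slides with about 2 N of friction, stays where it is left, may start up to 70 mm ajar. Its front is a grey panel 198 mm wide and 15 mm thick, top edge 99 mm above the table; behind it an open-topped black tray, its walls 85 mm above the table.
- tray_handle (a point): Middle of the tray's handle: a round steel bar 11 mm thick and 110 mm long, level, along the printer's y, its centre 84 mm above the table and 45 mm in front of the panel's outer face. Two 9 mm posts carry it, 50 mm to either side of the middle; between them it is free. Moves with the tray; axes as the printer's.
- plate (a joint): Sprung steel lift plate in the tray: metres pressed down, 0 = up, 0.030 = bottomed. The springs resist with about 2 N at the start, 6.5 N at 15 mm and 11 N at the bottom; the plate stays level, and springs up again if let go.
- press_spot (a point): Point on the top face of the lift plate to press: on its middle line, 80 mm behind the outer face of the tray's front panel, 75 mm above the table while up. Moves with plate and tray; axes as the printer's. The plate is 150 (printer x) x 146 x 4 mm. With the tray out it lies open from 26 to 145 mm behind that face, where the printer's front stands; with the tray shut it is hidden.
- nibs_front (a point): Nib cabinet: grey painted box fixed to the table, 180 mm deep, 140 mm wide, 120 mm high, two small drawers with brass knobs. It stands beside the printer and is not to be used. This point: middle of its lower front edge, on the table.
- nibs_drawer0 (a joint): Top drawer of the nib cabinet, metres pulled out, 0 = shut; stays shut.
- nibs_drawer1 (a joint): Lower drawer of the nib cabinet, metres pulled out, 0 = shut; stays shut.
- beaker: Bystander: glass beaker with five pens, 72 mm across, 95 mm high, pens up to 157 mm. Loose, at the left. Origin: centre of its underside.
- ink_box: Bystander: flat cardboard box 110 x 55 x 22 mm, loose on the table at the right. Origin: centre of its underside.
- pack: Bystander: flat black pack 50 x 90 x 18 mm, loose on the table at the left, nearer the robot than the beaker. Origin: centre of its underside.

How it is judged:
By the outcome, as a careful person would: the job done as asked, in the order asked, and still so for the second after the job is handed in, while the arm keeps its last pose, push and grip.
It also fails if it takes over 42 s, if anything falls off the work surface, if the arm or the gripper's body presses on something with over 40 N, if the wrist force passes 120 N, or if a joint passes its speed limit or range.

## Working session

There is one attempt and no reset: what is moved stays moved. The work goes in short steps, Python scripts to look and compute and a tool call to move; the robot and the scene stay as the last step left them, time stands still between calls to the robot, and variables do not carry over. Pictures are saved under pics/ and viewed, at most 10 in all, crops included, and the job is handed in when it is done.

Besides the shell and the picture viewer there is one more tool, called after "Call:" as name(argument=value, ...) on one line, values as JSON. step_arm: Moves the arm, as the interface text tells. Its arguments: {"type":"object","properties":{"targets":{"type":"array"},"force":{"type":"number"}},"required":["targets"]}

```bash
mkdir -p pics
cat > h.py <<'E'
import numpy as np,cv2
from cell import status,camera,get_calibration,ctrl
from scipy.spatial.transform import Rotation as Ro
def cloud(name):
    o=status.get_obs(); im,d=camera(name); c=get_calibration(name)
    f=240/np.tan(np.radians(c["vfov"])/2)
    v,u=np.mgrid[:480,:640]
    P=np.stack([(u-c["cx"])/f*d,(v-c["cy"])/f*d,d],-1)
    if "R" in c: W=(P-np.array(c["t"]))@np.array(c["R"])
    else:
        M=np.array(c["mount"]); P=P@M[:3,:3].T+M[:3,3]
        W=P@Ro.from_quat(o["tool_rot"]).as_matrix().T+np.array(o["ee_pos"])
    W[d==0]=np.nan
    return im,d,W
def save(im,n): cv2.imwrite("pics/"+n,im[...,::-1])
E
python3 - <<'E'
from h import *
o=status.get_obs(); print(o["clock"],o["ee_pos"],o["tool_rot"],Ro.from_quat(o["tool_rot"]).as_matrix().round(3),ctrl.grasp_offset)
for n in("top","scene"):
    im,d,W=cloud(n); save(im,n+"0.png"); np.save(n+"0.npy",W)
E
```

```text
0.0 [ 161.15170569 -629.0735313   230.26819824] [ 9.92142589e-01  1.25108569e-01 -2.01855821e-04 -9.42063627e-04] [[ 0.969  0.248 -0.001]
 [ 0.248 -0.969  0.002]
 [-0.    -0.002 -1.   ]] -18.700000000000003
```

View pics/top0.png

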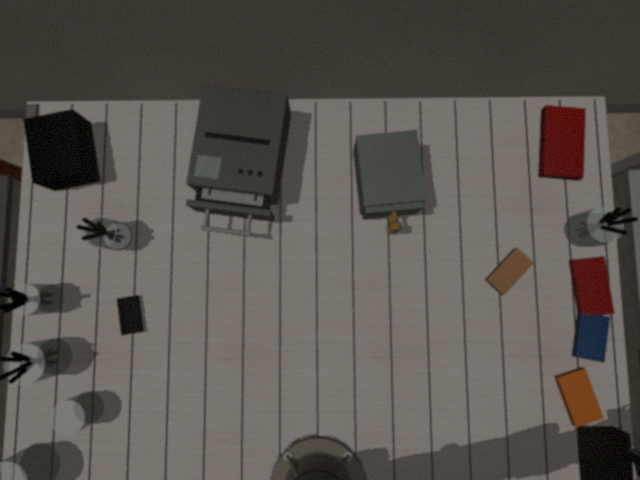

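View pics/scene0.png

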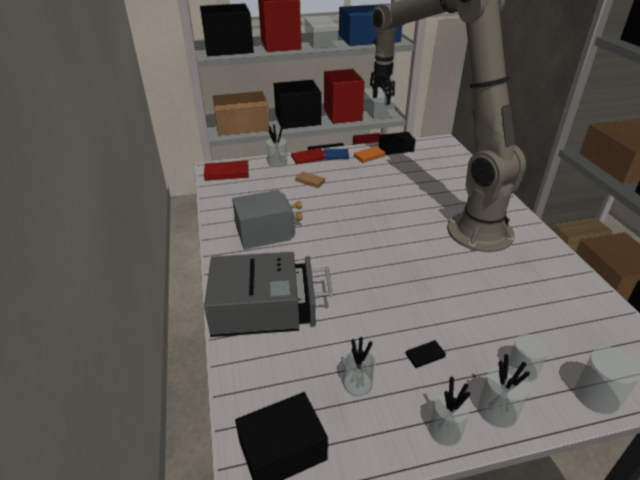

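The top view shows the printer left of centre (top face about (200–290, 90–195)). The tray is ajar, with its panel at about (230, 208) and the handle bar at about (228, 231). The nib cabinet is to the right at (390, 170).

Run:
```python
from h import *
W=np.load("top0.npy")
s=W[60:260,170:310].reshape(-1,3); s=s[~np.isnan(s[:,0])]
top=s[(s[:,2]>112)&(s[:,2]<130)]
r=cv2.minAreaRect(top[:,:2].astype(np.float32)); print(r, cv2.boxPoints(r),np.median(top[:,2]))
for v,u in((231,215),(231,228),(232,240),(233,250),(225,208),(207,200),(209,230),(212,260),(197,230)): print(v,u,W[v,u].round(0))
h=W[215:245,195:280].reshape(-1,3); h=h[(h[:,2]>72)&(h[:,2]<95)]
print(len(h)); 
a=W[185:222,180:285].reshape(-1,3); p=a[(a[:,2]>94)&(a[:,2]<105)]
for q in (h,p):
    r=cv2.minAreaRect(q[:,:2].astype(np.float32)); print(r,cv2.boxPoints(r).round(0).tolist(),np.median(q[:,2]))
b=s[(s[:,2]>25)]; print(np.nanmin(b,0),np.nanmax(b,0))
c=get_calibration("wrist"); print(c)
```

```text
((802.29638671875, 178.8470458984375), (200.82382202148438, 240.6067352294922), 81.84976959228516) [[668.97284   96.504616]
 [907.14935   62.39402 ]
 [935.61993  261.18948 ]
 [697.4434   295.30008 ]] 120.86081062824915
231 215 [593. 234.  84.]
231 228 [592. 202.  92.]
232 240 [590. 175.  90.]
233 250 [588. 152.  88.]
225 208 [620. 271.   2.]
207 200 [648. 266.  96.]
209 230 [642. 196. 101.]
212 260 [635. 128.  99.]
197 230 [675. 201.  77.]
383
((606.2200317382812, 184.33534240722656), (50.4591064453125, 163.54808044433594), 0.022888867184519768) [[581.0, 266.0], [581.0, 103.0], [631.0, 103.0], [631.0, 266.0]] 88.39689505629963
((673.6394653320312, 196.25277709960938), (200.09327697753906, 73.02749633789062), 82.4717025756836) [[624.0, 102.0], [697.0, 92.0], [723.0, 291.0], [651.0, 300.0]] 99.165079557733
[581.00239897  63.02600274  25.02114959] [932.08822829 299.16428691 128.36708071]
{'vfov': 59.28199825447949, 'cx': 321.89039449627234, 'cy': 246.41520449795956, 'mount': array([[ 2.50984406e-04, -9.59414305e-01, -2.82000227e-01,
         7.22580952e+01],
       [ 9.99999314e-01, -8.17719657e-05,  1.16821689e-03,
         2.59180393e-01],
       [-1.14386371e-03, -2.82000327e-01,  9.59413627e-01,
        -1.41808395e+02],
       [ 0.00000000e+00,  0.00000000e+00,  0.00000000e+00,
         1.00000000e+00]])}
```

Call:
step_arm(targets=[{"xyz": [0, 0, 0], "turn": [0, 0, 10], "hand": 0}, {"xyz": [0, 0, 0], "turn": [0, 0, 10], "hand": 0}, {"xyz": [0, 0, 0], "turn": [0, 0, 2.6], "hand": 0}, {"xyz": [1.85, -5.5, 0], "turn": [0, 0, 0], "hand": 0}, {"xyz": [1.85, -5.5, 0], "turn": [0, 0, 0], "hand": 0}])

```text
clock: 0.72
ee_pos: [214.0, -524.8, 230.5]
tool_rot: [0.997, -0.072, -0.0, -0.0]
force: [1.8, 1.4, 0.3]
opening: -0.2
grip_force: 0.0
```

Call:
step_arm(targets=[{"xyz": [1.85, -5.5, 0], "turn": [0, 0, 0], "hand": 0}, {"xyz": [1.85, -5.5, 0], "turn": [0, 0, 0], "hand": 0}, {"xyz": [1.85, -5.5, 0], "turn": [0, 0, 0], "hand": 0}, {"xyz": [1.85, -5.5, 0], "turn": [0, 0, 0], "hand": 0}, {"xyz": [1.85, -5.5, 0], "turn": [0, 0, 0], "hand": 0}])

```text
clock: 1.35
ee_pos: [345.0, -265.3, 231.2]
tool_rot: [0.997, -0.072, 0.0, 0.0]
force: [1.0, 0.7, 0.7]
opening: -0.1
grip_force: 0.0
```

Call:
step_arm(targets=[{"xyz": [1.85, -5.5, 0], "turn": [0, 0, 0], "hand": 0}, {"xyz": [1.85, -5.5, 0], "turn": [0, 0, 0], "hand": 0}, {"xyz": [1.85, -5.5, 0], "turn": [0, 0, 0], "hand": 0}, {"xyz": [1.85, -5.5, 0], "turn": [0, 0, 0], "hand": 0}, {"xyz": [1.85, -5.5, 0], "turn": [0, 0, 0], "hand": 0}])

```text
clock: 1.98
ee_pos: [475.8, -6.7, 231.2]
tool_rot: [0.997, -0.072, 0.0, 0.0]
force: [1.3, -1.0, -0.0]
opening: -0.0
grip_force: 0.0
```

Call:
step_arm(targets=[{"xyz": [1.85, -5.5, 0], "turn": [0, 0, 0], "hand": 0}, {"xyz": [1.85, -5.5, 0], "turn": [0, 0, 0], "hand": 0}, {"xyz": [1.85, -5.5, 0], "turn": [0, 0, 0], "hand": 0}, {"xyz": [1.85, -5.5, 0], "turn": [0, 0, 0], "hand": 0}, {"xyz": [0, 0, 0], "turn": [0, 0, 0], "hand": 0}])

```text
clock: 2.6
ee_pos: [579.8, 204.8, 230.3]
tool_rot: [0.998, -0.068, -0.001, -0.002]
force: [0.4, -0.2, 0.6]
opening: -0.1
grip_force: 0.0
```

Run:
```python
from h import *
o=status.get_obs(); print(o["clock"],o["ee_pos"],Ro.from_quat(o["tool_rot"]).as_matrix().round(3),o["force"],o["opening"])
im,d,W=cloud("wrist"); save(im,"w1.png"); np.save("w1.npy",W)
```

```text
2.6 [579.79536871 204.77301296 230.34801821] [[ 0.991 -0.136 -0.002]
 [-0.136 -0.991  0.004]
 [-0.002 -0.004 -1.   ]] [ 0.36458734 -0.18350331  0.63518782] -0.07214418121515229
```

View pics/w1.png

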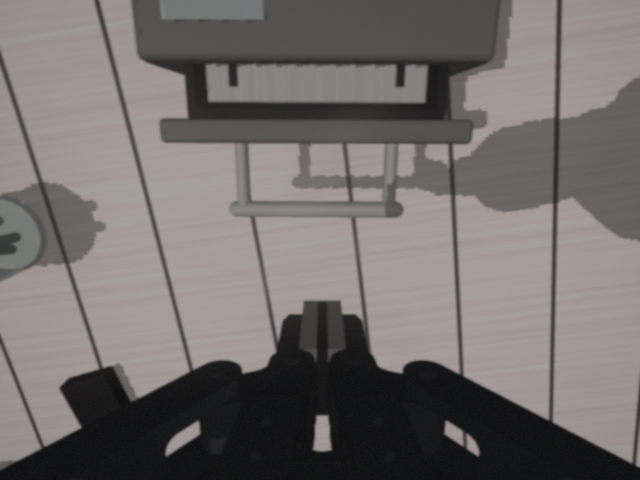

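The wrist view shows the bar level from (235,209) to (398,209), with its middle at (316,209). The panel is at v 120–142, and the printer's front edge is at about v=62.

Run:
```python
from h import *
W=np.load("w1.npy"); o=status.get_obs()
R=Ro.from_quat(o["tool_rot"]).as_matrix(); 
for v,u in((209,245),(209,316),(209,390),(125,200),(125,316),(125,440),(138,316),(50,316),(50,180),(50,470),(85,316)): print(v,u,W[v,u].round(1),((W[v,u]-o["ee_pos"])@R).round(1))
```

```text
209 245 [602.2 254.9  88.6] [ 15.2 -56.3 141.7]
209 316 [595.7 206.9  88.7] [ 15.4  -7.7 141.6]
209 390 [588.8 156.8  88.3] [ 15.5  42.8 141.9]
125 200 [660.1 271.   97.3] [ 70.3 -80.3 132.9]
125 316 [650.3 199.   98.7] [ 70.5  -7.6 131.4]
125 440 [639.8 122.3  97.8] [ 70.8  69.8 132.3]
138 316 [642.5 200.1  98.2] [ 62.7  -7.6 132. ]
50 316 [689.7 193.1 118.6] [110.3  -7.3 111.4]
50 180 [699.6 267.  120.1] [109.9 -81.7 110. ]
50 470 [678.1 109.4 119.1] [110.5  77.3 110.9]
85 316 [675.3 195.9  74.7] [ 95.8  -7.9 155.3]
```

Call:
step_arm(targets=[{"xyz": [4, -0.75, 0], "turn": [0, 0, 0], "hand": 0}, {"xyz": [0, 0, 5], "turn": [0, 0, 0], "hand": 0}, {"xyz": [0, 0, 5], "turn": [0, 0, 0], "hand": 0}, {"xyz": [0, 0, 3], "turn": [0, 0, 0], "hand": 0}, {"xyz": [0, 0, 0], "turn": [0, 0, 0], "hand": 0}])

```text
clock: 3.28
ee_pos: [618.7, 197.2, 98.4]
tool_rot: [0.997, -0.073, -0.003, 0.002]
force: [0.1, -0.0, -1.0]
opening: -0.0
grip_force: 0.0
```

Call:
step_arm(targets=[{"xyz": [0, 0, 1.5], "turn": [0, 0, 0], "hand": 0}, {"xyz": [0, 0, 1.5], "turn": [0, 0, 0], "hand": 0}, {"xyz": [0, 0, 0], "turn": [0, 0, 0], "hand": 0}])

```text
clock: 3.65
ee_pos: [620.1, 200.0, 70.2]
tool_rot: [0.997, -0.072, -0.001, 0.001]
force: [0.9, 0.3, -0.4]
opening: 0.1
grip_force: 0.0
```

Call:
step_arm(targets=[{"xyz": [-0.8, 0, 0], "turn": [0, 0, 0], "hand": 0}, {"xyz": [-1, 0, 0], "turn": [0, 0, 0], "hand": 0}, {"xyz": [-1, 0, 0], "turn": [0, 0, 0], "hand": 0}, {"xyz": [-1, 0, 0], "turn": [0, 0, 0], "hand": 0}])

```text
clock: 4.15
ee_pos: [583.1, 206.2, 71.8]
tool_rot: [0.997, -0.072, 0.001, -0.0]
force: [2.8, -1.1, 0.4]
opening: 0.2
grip_force: 1.2
```

Call:
step_arm(targets=[{"xyz": [-1.2, 0, 0.1], "turn": [0, 0, 0], "hand": 0}, {"xyz": [-1.2, 0, 0.1], "turn": [0, 0, 0], "hand": 0}, {"xyz": [-1.2, 0, 0], "turn": [0, 0, 0], "hand": 0}, {"xyz": [-1.2, 0, 0], "turn": [0, 0, 0], "hand": 0}, {"xyz": [-0.6, 0, 0], "turn": [0, 0, 0], "hand": 0}])

```text
clock: 4.78
ee_pos: [528.6, 214.0, 69.2]
tool_rot: [0.997, -0.071, -0.0, 0.0]
force: [1.8, 0.1, 1.2]
opening: 0.3
grip_force: 1.1
```

Call:
step_arm(targets=[{"xyz": [-0.4, 0, 0], "turn": [0, 0, 0], "hand": 0}, {"xyz": [-0.4, 0, 0], "turn": [0, 0, 0], "hand": 0}, {"xyz": [-0.3, 0, 0], "turn": [0, 0, 0], "hand": 0}])

```text
clock: 5.15
ee_pos: [518.8, 215.4, 69.2]
tool_rot: [0.997, -0.072, -0.0, -0.0]
force: [1.6, 1.0, 2.0]
opening: 0.0
grip_force: 1.1
```

Call:
step_arm(targets=[{"xyz": [-0.3, 0, 0], "turn": [0, 0, 0], "hand": 0}])

```text
clock: 5.28
ee_pos: [515.9, 215.8, 69.2]
tool_rot: [0.997, -0.072, 0.0, -0.0]
force: [3.4, 1.1, 1.2]
opening: 0.1
grip_force: 1.1
```

Call:
step_arm(targets=[{"xyz": [-0.3, 0, 0], "turn": [0, 0, 0], "hand": 0}])

```text
clock: 5.4
ee_pos: [512.9, 216.2, 69.2]
tool_rot: [0.997, -0.072, 0.0, 0.0]
force: [3.0, 0.3, 1.3]
opening: -0.2
grip_force: 1.1
```

Call:
step_arm(targets=[{"xyz": [-0.2, 0, 0], "turn": [0, 0, 0], "hand": 0}])

```text
clock: 5.52
ee_pos: [511.5, 216.4, 69.3]
tool_rot: [0.997, -0.072, 0.001, -0.0]
force: [5.8, 0.3, -0.9]
opening: 0.2
grip_force: 2.7
```

Call:
step_arm(targets=[{"xyz": [-0.2, 0, 0], "turn": [0, 0, 0], "hand": 0}])

```text
clock: 5.65
ee_pos: [511.5, 216.5, 69.4]
tool_rot: [0.997, -0.072, 0.002, -0.001]
force: [10.0, -0.5, -5.7]
opening: 0.1
grip_force: 4.8
```

Call:
step_arm(targets=[{"xyz": [-0.2, 0, 0], "turn": [0, 0, 0], "hand": 0}])

```text
clock: 5.78
ee_pos: [511.4, 216.5, 69.5]
tool_rot: [0.997, -0.072, 0.004, -0.001]
force: [13.5, 0.0, -9.1]
opening: -0.4
grip_force: 6.8
```

The tray is at its stop: the force rises while the arm stays put. Next I back off to the middle of the gap, then lift.

Call:
step_arm(targets=[{"xyz": [0.6, 0, 0], "turn": [0, 0, 0], "hand": 0}, {"xyz": [0.6, 0, 0], "turn": [0, 0, 0], "hand": 0}, {"xyz": [0, 0, -2], "turn": [0, 0, 0], "hand": 0}, {"xyz": [0, 0, -4], "turn": [0, 0, 0], "hand": 0}, {"xyz": [0, 0, -4], "turn": [0, 0, 0], "hand": 0}])

```text
clock: 6.4
ee_pos: [518.2, 215.7, 171.4]
tool_rot: [0.997, -0.071, -0.0, -0.0]
force: [0.6, 0.3, 0.8]
opening: -0.3
grip_force: 0.0
```

Run:
```python
from h import *
o=status.get_obs(); print(o["clock"],o["ee_pos"],Ro.from_quat(o["tool_rot"]).as_matrix().round(3),o["force"],o["opening"])
im,d,W=cloud("wrist"); save(im,"w2.png"); np.save("w2.npy",W)
```

```text
6.4 [518.17110394 215.7461333  171.3533855 ] [[ 0.99  -0.142 -0.001]
 [-0.142 -0.99   0.   ]
 [-0.001  0.    -1.   ]] [0.55877013 0.26734422 0.81862629] -0.32200034705245995
```

View pics/w2.png

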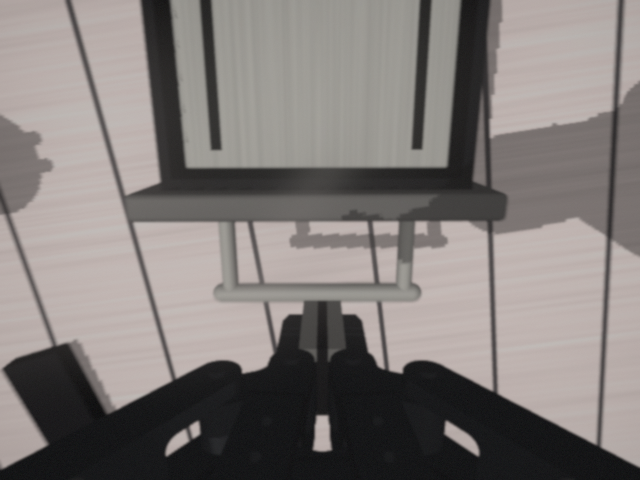

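The tray is out. The plate spans u 186–448 with its near edge at v≈167, and the panel's top is at v≈190–218.

Run:
```python
from h import *
W=np.load("w2.npy"); o=status.get_obs()
R=Ro.from_quat(o["tool_rot"]).as_matrix(); 
for v,u in((293,316),(216,316),(210,316),(200,316),(160,190),(160,316),(160,443),(80,316),(20,316)): print(v,u,((W[v,u]-o["ee_pos"])@R).round(1),W[v,u].round(1))
print(np.nanmedian(W[60:150,240:380,2]))
```

```text
293 316 [-25.   -0.3  88.1] [497.4 221.8  88.8]
216 316 [22.  -0.  79.9] [543.8 214.9  97.5]
210 316 [25.1 -0.  80. ] [546.9 214.4  97.3]
200 316 [30.5 -0.  79.2] [552.3 213.6  98.2]
160 190 [ 48.5 -70.3 103.9] [580.3 280.8  74. ]
160 316 [ 4.850e+01 -1.000e-01  1.033e+02] [570.4 211.3  74.3]
160 443 [ 48.5  70.7 103.5] [560.2 141.1  73.7]
80 316 [ 90.2   0.  104.4] [611.6 205.2  73.5]
20 316 [1.188e+02 1.000e-01 1.042e+02] [639.8 201.   73.9]
74.23340861593529
```

Call:
step_arm(targets=[{"xyz": [5, 0, 0], "turn": [0, 0, 0], "hand": 0}, {"xyz": [5, 0, 0], "turn": [0, 0, 0], "hand": 0}, {"xyz": [0, 0, 5], "turn": [0, 0, 0], "hand": 0}, {"xyz": [0, 0, 3.5], "turn": [0, 0, 0], "hand": 0}, {"xyz": [0, 0, 0], "turn": [0, 0, 0], "hand": 0}])

```text
clock: 7.08
ee_pos: [615.4, 200.2, 82.1]
tool_rot: [0.997, -0.071, -0.003, 0.001]
force: [-0.4, 1.1, 1.2]
opening: -0.0
grip_force: 0.0
```

Call:
step_arm(targets=[{"xyz": [0, 0, 0.5], "turn": [0, 0, 0], "hand": 0}, {"xyz": [0, 0, 0], "turn": [0, 0, 0], "hand": 0}])

```text
clock: 7.32
ee_pos: [618.8, 201.6, 81.1]
tool_rot: [0.997, -0.072, 0.001, -0.0]
force: [0.2, -0.4, 0.0]
opening: 0.1
grip_force: 0.0
```

Call:
step_arm(targets=[{"xyz": [0, 0, 0.4], "turn": [0, 0, 0], "hand": 0}, {"xyz": [0, 0, 0], "turn": [0, 0, 0], "hand": 0}])

```text
clock: 7.58
ee_pos: [618.0, 201.0, 75.5]
tool_rot: [0.997, -0.072, 0.0, 0.0]
force: [-0.9, 0.0, -0.3]
opening: -0.2
grip_force: 0.0
```

Call:
step_arm(targets=[{"xyz": [0, 0, 0.4], "turn": [0, 0, 0], "hand": 0}, {"xyz": [0, 0, 0], "turn": [0, 0, 0], "hand": 0}])

```text
clock: 7.82
ee_pos: [618.2, 201.1, 71.5]
tool_rot: [0.997, -0.072, 0.0, -0.0]
force: [-0.2, -1.1, 2.5]
opening: -0.2
grip_force: 1.5
```

Call:
step_arm(targets=[{"xyz": [0, 0, 0.3], "turn": [0, 0, 0], "hand": 0}, {"xyz": [0, 0, 0.3], "turn": [0, 0, 0], "hand": 0}, {"xyz": [0, 0, 0], "turn": [0, 0, 0], "hand": 0}])

```text
clock: 8.2
ee_pos: [618.2, 201.1, 65.4]
tool_rot: [0.997, -0.072, 0.0, -0.0]
force: [0.4, -1.5, 5.1]
opening: 0.1
grip_force: 2.5
```

Call:
step_arm(targets=[{"xyz": [0, 0, 0.3], "turn": [0, 0, 0], "hand": 0}, {"xyz": [0, 0, 0.25], "turn": [0, 0, 0], "hand": 0}, {"xyz": [0, 0, 0], "turn": [0, 0, 0], "hand": 0}, {"xyz": [0, 0, 0], "turn": [0, 0, 0], "hand": 0}])

```text
clock: 8.7
ee_pos: [618.3, 201.1, 60.4]
tool_rot: [0.997, -0.072, 0.0, 0.0]
force: [-0.6, -0.9, 6.6]
opening: 0.0
grip_force: 3.2
```

Run:
```python
from h import *
im,d,W=cloud("wrist"); save(im,"w3.png")
F=[];Z=[]
for i in range(8):
    camera("top"); o=status.get_obs(); F.append(o["force"]); Z.append(o["ee_pos"][2])
print(o["clock"],o["ee_pos"],np.mean(F,0),np.mean(Z))
R=Ro.from_quat(o["tool_rot"]).as_matrix(); L=(W-o["ee_pos"])@R
for v in range(0,300,15): print(v,L[v,250].round(1),W[v,250,2].round(1),W[v,390,2].round(1))
```

```text
9.15 [618.24588382 201.07584873  60.38401524] [-1.01021989 -0.98428328  6.4286818 ] 60.39036954963288
0 [ 92.8 -12.4 -59.3] 119.8 119.1
15 [ 90.4 -12.5 -59.3] 119.8 120.0
30 [ 88.1 -12.7 -59.3] 119.7 120.5
45 [ 85.9 -13.  -57.9] 118.4 119.4
60 [ 83.2 -13.  -58.8] 119.3 119.1
75 [ 80.7 -13.1 -58.4] 118.8 118.9
90 [ 78.1 -13.3 -58.4] 118.8 118.9
105 [ 75.5 -13.3 -59.2] 119.7 118.8
120 [ 72.8 -13.5 -58.6] 119.0 118.8
135 [ 70.1 -13.5 -59.3] 119.8 118.5
150 [ 67.2 -14.  -57. ] 117.4 116.7
165 [ 58.7 -24.    1.7] 58.7 58.1
180 [ 53.8 -24.1   0.9] 59.5 59.0
195 [ 48.5 -24.5   1.8] 58.6 59.2
210 [ 43.6 -24.4   0.1] 60.3 59.7
225 [ 38.2 -24.8   0.7] 59.7 59.7
240 [ 32.9 -25.    0.6] 59.8 58.8
255 [ 27.3 -25.3   0.8] 59.6 58.7
270 [ 21.9 -25.5   0.3] 60.1 59.5
285 [ 15.9 -25.9   0.8] 59.6 59.2
```

View pics/w3.png

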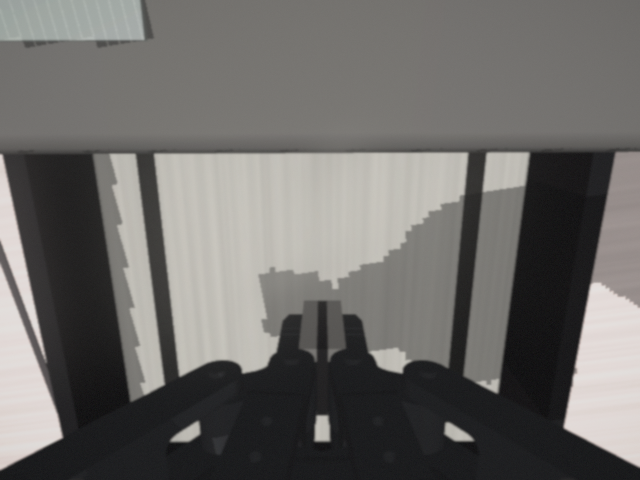

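The fingers hold the plate at about 60 mm, which is 15 mm down at 6.4 N. The printer's front is about 66 mm ahead of the TCP, so the tray is still fully out.

```bash
python3 -c "
from cell import ctrl
print(ctrl.hand_in())"
```

```text
the job is handed in; nothing more can be done
None
```

I pulled the tray out to its stop and handed the job in at about 9 s while holding the lift plate about 15 mm down (6.4 N, never bottomed); I touched nothing but the tray handle and plate.

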